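Secure a clock in the holding cradle with its sliding stop

ROBOT

A 6-joint arm with a two-finger parallel gripper is mounted at the origin on a cart in front of the work surface, level with it; the furniture and walls round the work are solid. World frame = base frame: x ahead of the robot, y to its left, z up, the work surface at z = 0. Lengths are in m, angles in rad, forces in N, time in s.
With the tool pointing down it reaches from about 0.275 to 0.875 m from the base axis. Payload 12.5 kg.
Tool frame: the origin (TCP) lies at the very end of the fingers, on their centre line; the grasp point (between the pads) lies 19 mm behind it; z points along the fingers, y is the line along which they close (so a half turn about z gives the same grasp; the last joint's range is limited). The gripper opens to 85 mm and grips with 20 to 120 N. Pads are 22 mm wide; open, the fingers measure 114 mm over their backs; the gripper's body (76 mm by 85 mm) begins 54 mm behind the grasp point. The pads swing forward as they close: fully open they stand 13 mm farther back than shut.
Start: joints at [-1.355, 0.351, 1.652, -0, 1.139, -0.085], TCP at [0.163, -0.525, 0.192] pointing down, gripper open.
Joint ranges: [-2.75, 2.75], [-0.79, 2.1], [0.01, 2.65], [-1.57, 4.71], [0.07, 3.14], [-2.87, 2.87]. Speed limits (rad/s): [2.22, 2.22, 2.79, 3.14, 3.14, 3.14].

INTERFACE

Orientations are given as a 3x3 rotation matrix whose columns are the frame's x, y, z axes.
In Python, from bench import manip gives the robot as it stands. Calls block until the motion is done:
- manip.move_ptp(position, orientation): joint-space move of the TCP to a pose.
- manip.move_l(position, attitude=None, max_speed=0.15): straight line of the TCP; attitude=None keeps the orientation; max_speed is the mean speed in m/s.
- manip.move_j(angles): joint-space move.
- manip.set_gripper(opening, effort=None): opening from 0.0 (shut) to 1.0 (fully open); effort is the grip in N (None keeps the last); returns when the fingers have stopped.
- manip.dwell(seconds).
- manip.inverse_kinematics(position, orientation): joint angles nearest the present ones, or None.
- manip.grab_frame(name): name is "side" or "top"; returns (picture, depth): 400x640x3 uint8, red, green, blue; 400x640 float32, m along the optical axis (not along the pixel's ray), 0 where there is no reading.
- manip.get_calibration(name): a dict with "camera_matrix" (3x3 intrinsics, pixels), "R" (3x3) and "t" (3): a world point X has camera coordinates R X + t. Camera axes: x right, y down, z forward; pixel columns grow to the right and rows downward; lengths in m; the calibration is good to about 2 mm. A picture is of the moment at which its call begins. get_calibration takes no time and is no camera call.
A pose or a line that the arm cannot do raises manip.Unreachable and nothing moves.
- manip.sign_off(): hands the job in; it is judged then, once.
Trained networks look in the newest picture that a camera, given by its name, has taken for a name from the list of things; names that differ only in an ending like _2 or _b are one class to them, and where a whole thing is asked for, a point or a joint stands for the part that bears it (a point fixed in the world has none). Each returns a list of dicts, best first, with "confidence" (0 to 1); they miss things now and then, are a little off and sometimes report something else, mostly with a low value. They report only what shows in the picture. A call takes as long as a camera call. They do not tell look-alikes from the thing itself.
- manip.look_for(camera, name): "at" ([x, y, z] in m, in world coordinates, good to about 4 mm: the middle of the surface that is visible of it).
Readings, each from a call of its own:
- manip.current_time(): time.
- manip.current_qpos(): joint angles.
- manip.current_joint_vel(): joint speeds.
- manip.current_joint_torque(): joint torques, N m.
- manip.current_ee_pos(): TCP position.
- manip.current_tcp_rot(): TCP orientation.
- manip.current_force(): force on the tool from outside, world axes, zero at the start.
- manip.current_ft_torque(): the same for the moment, N m.
- manip.current_grip_width(): opening from 0.0 (shut) to 1.0 (fully open).
- manip.current_grip_force(): force on a finger pad.
Only numpy, scipy, OpenCV 4.12 (cv2) and the standard library are available. Lean on these libraries where they do the work, as an engineer would, in place of code of your own. Each camera call takes 0.05 s, during which the arm holds its last target. There are 200 camera calls.

TASK

The small clock stands in the holding cradle against the fixed end stop and must be secured for handling. Loosen the leaning set screw of the sliding stop, slide the stop along its rod until its sprung pad presses on the side of the clock and is pushed about half way into its housing (5 of its 10 mm, never to the bottom), then tighten the set screw again so that the stop stays there. Do not shift or tip the clock, leave the other things alone, and let go of everything at the end.

Things in the scene. Friction and masses are not known exactly. Their poses are not given: they have to be found in the camera images.
- cradle: Holding cradle, fixed: plywood board 160 x 360 mm on rubber feet, its top 20 mm above the table, with a cork liner (top at z = 22 mm) under the clock. Origin on the table under the middle of the board; at yaw 0 x points away from the robot, y to the robot's left along the board, z up.
- rod_middle (a point): Middle of the axis of the cradle's steel guide rod (14 mm thick, a groove cut along its upper front), at x = -45, y = 0, z = 42 mm in the cradle's frame and parallel to its y. It runs between two aluminium end blocks, 54 mm high and 18 mm thick, at y = -163 and +163 mm.
- end_stop: Fixed end stop near the left (+y) end of the board, does not move: aluminium angle 64 mm wide, 56 mm high, with a cork face towards -y. Origin at the foot of that cork face, on the liner, middle of its width; axes parallel to the cradle's.
- clock: Cream cube-shaped clock with a white dial, loose, about 0.25 kg, upright on the liner, its left (+y) side against the end stop's cork face (gap under 1 mm), dial towards the robot. 58 mm wide along its y (sides at y = -29 and +29 mm), 58 mm high, 50 mm deep. Origin in the middle of its underside, axes parallel to the cradle's.
- sliding_stop (a joint): Slide of the stop in m: 0 at the right (-y) end of its travel (collar centre at cradle y = -105 mm), growing to +y towards the clock, up to 0.14. It cannot turn on the rod. With the set screw loose it slides with about 1 N; tight, it holds against about 50 N. Nothing else holds it: with the screw loose, the sprung pad pushes it back from the clock.
- collar_centre (a point): Centre, on the rod axis, of the sliding stop's dark steel collar, 34 mm in diameter and 34 mm long along the rod. An aluminium arm 12 mm thick reaches from it, away from the robot, to the pad's housing. Axes parallel to the cradle's.
- pad_face (a point): Centre of the round cork face (36 mm across) of the sprung pad on the sliding stop, 78 mm beyond the rod axis along cradle x, 52 mm above the table, facing +y towards the right (-y) side of the clock. 42 mm to the +y side of the collar's centre when the spring is at rest; travels with the stop. Axes parallel to the cradle's.
- pad_spring (a joint): How far the sprung pad is pushed back into its housing, in m: 0 at rest, 0.010 at the bottom. Force about 0.6 N at the start, 2.6 N at half way (5 mm), 4.6 N at the bottom.
- screw_head (a point): Middle of the set screw's round fluted steel thumb head (25 mm in diameter, 20 mm long along its axis), 56 mm from the rod axis, above and in front of the collar, 21 mm clear of it; travels with the stop. Its z axis is the screw's axis, outward: in the cradle's x-z plane, leaning 35 degrees from vertical to cradle -x, the robot's side. x and y turn with the screw.
- set_screw (a joint): Turn of the set screw in rad about its outward axis: grows anticlockwise as seen looking at the head (loosening), falls clockwise (tightening). Starts tight, 0.1 to 0.25. Holds the stop firmly below 0.5, lets go above 0.9; end stops at 1.9 and -0.15; its head does not rise. Takes about 0.13 Nm to turn, 0.2 Nm where tight. Stays where it is left.
- tin: Flat round wax tin, 72 mm across, 24 mm high, loose bystander to the right of the cradle. Origin at the middle of its underside.
- brass_weight: Brass scale weight with a knob, 28 mm in diameter, 42 mm high, loose bystander to the left of the cradle. Origin at the middle of its underside.
- fine_driver: Screwdriver with a wooden handle, 171 mm long, 20 mm thick, lying loose in front of the cradle (bystander; not needed). Origin at the middle of its underside.
Things that resemble listed ones, but are neither listed nor needed, are in the scene too. What is shaped like the clock but green is not meant.

How it is judged:
On the way, in this order (a step that is already met when the one before it is completed fails the run):
1. the set screw is loosened (value of joint set_screw above 0.9 rad), for 0.1 s.
2. with the screw loose, the stop is brought up so that the clock pushes the sprung pad in by at least 2 mm (value of joint pad_spring above 0.002 m and value of joint set_screw above 0.7 rad), for 0.1 s.
At the end, for the whole second after the job is handed in: The set screw is tight again (below 0.5 rad); the clock keeps the sprung pad pushed in by 2 to 8 mm; the clock is upright (within 3.4 degrees), at rest and within 6 mm of where it stood (value of joint set_screw below 0.5 rad and value of joint pad_spring between 0.002 and 0.008 m and distance of clock from where it was at the start of the episode below 0.006 m and angle between clock's own z axis and vertical below 0.06 rad and linear speed of clock below 0.01 m/s); the robot touches nothing.
It fails at once if the sprung pad is driven to the bottom of its travel against the clock (more than 9.6 mm) (value of joint pad_spring above 0.0096 m).
It fails at once if the clock is shifted by more than 15 mm or tipped by more than 14 degrees (distance of clock from where it was at the start of the episode above 0.015 m or angle between clock's own z axis and vertical above 0.25 rad).
It fails at once if the tin, the brass weight or the screwdriver is moved by more than 20 mm (distance of any of tin, brass_weight, fine_driver from where it was at the start of the episode above 0.02 m).
It also fails if it takes over 42 s, if anything falls off the work surface, if the arm or the gripper's body presses on something with over 40 N, if the wrist force passes 120 N, or if a joint passes its speed limit or range.

## Working session

There is one attempt and no reset: what is moved stays moved. The work goes in short steps, each a Python script; the robot and the scene stay as the last script left them, time stands still between calls to the robot, and variables do not carry over. Pictures are saved under pics/ and viewed, at most 10 in all, crops included, and the job is handed in when it is done.

```bash
mkdir -p pics; python3 - <<'E'
from bench import manip
import cv2,numpy as np
for c in("top","side"):
    p,d=manip.grab_frame(c); cv2.imwrite(f"pics/{c}0.png",p[:,:,::-1]); np.save(f"pics/{c}0.npy",d)
    k=manip.get_calibration(c); print(c,np.round(k["camera_matrix"],1).tolist(),np.round(k["R"],3).tolist(),np.round(k["t"],3))
    for n in("cradle","clock","end_stop","screw_head","collar_centre","pad_face"):
        print(n,[(np.round(r["at"],3).tolist(),round(r["confidence"],2)) for r in manip.look_for(c,n)])
print(manip.current_time())
E
```

```text
top [[403.1, 0.0, 317.5], [0.0, 403.1, 195.9], [0.0, 0.0, 1.0]] [[-0.002, -1.0, -0.012], [-0.995, 0.003, -0.1], [0.1, 0.012, -0.995]] [0.062 0.552 1.181]
cradle [([0.569, -0.029, 0.022], 0.95), ([0.395, 0.047, 0.02], 0.39)]
clock [([0.596, 0.063, 0.084], 0.79), ([0.614, 0.338, 0.059], 0.62), ([0.667, 0.254, 0.057], 0.56), ([0.596, -0.244, 0.021], 0.21)]
end_stop [([0.592, 0.108, 0.028], 0.8)]
screw_head [([0.512, -0.097, 0.093], 0.55)]
collar_centre [([0.565, -0.084, 0.066], 0.97)]
pad_face [([0.617, -0.046, 0.058], 0.46)]
side [[465.6, 0.0, 319.7], [0.0, 465.6, 190.5], [0.0, 0.0, 1.0]] [[-0.986, -0.165, 0.012], [-0.09, 0.474, -0.876], [0.139, -0.865, -0.482]] [0.533 0.113 1.041]
cradle [([0.55, 0.033, 0.021], 0.76)]
clock [([0.609, 0.362, 0.049], 0.91), ([0.666, 0.274, 0.047], 0.87), ([0.594, 0.064, 0.08], 0.58)]
end_stop [([0.588, 0.098, 0.043], 0.57)]
screw_head [([0.516, -0.088, 0.09], 0.55)]
collar_centre [([0.571, -0.078, 0.054], 0.77)]
pad_face [([0.615, -0.042, 0.054], 0.42)]
0.7
```

View pics/top0.png

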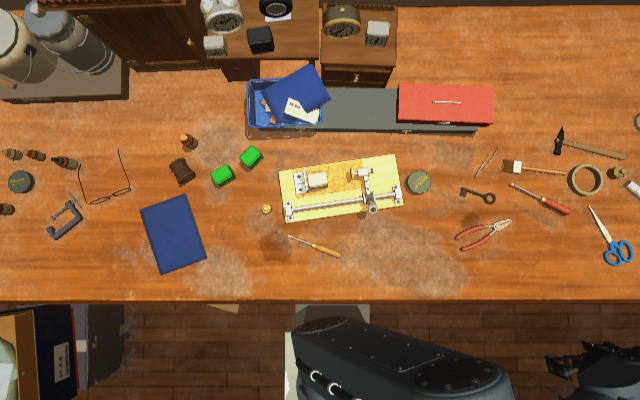

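View pics/side0.png

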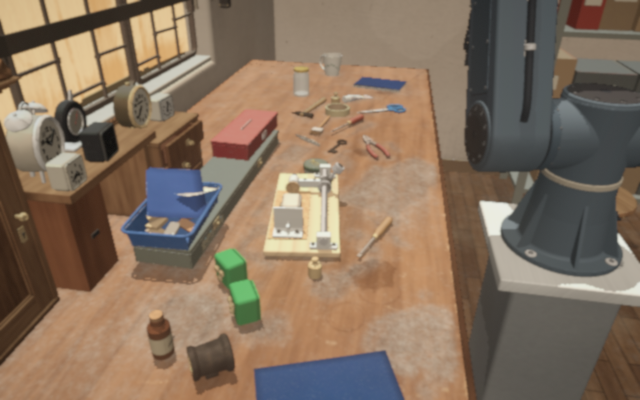

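The top view shows the cradle at about (340,188), yawed by about +7°. The cream clock is at (316,180), the collar and screw at (370,200), the tin at (418,182), the brass weight at (266,209) and the driver at (315,245). In the side view the screw head is at about (330,170). Next I'll fit the cradle pose from depth.

```bash
cat > h.py <<'E'
import numpy as np,cv2
from bench import manip
def cloud(c,d):
    k=manip.get_calibration(c);K=k["camera_matrix"];v,u=np.mgrid[:400,:640]
    P=np.stack([(u-K[0,2])*d/K[0,0],(v-K[1,2])*d/K[1,1],d],-1)
    return (P-k["t"])@k["R"]
def proj(c,X):
    k=manip.get_calibration(c);q=(np.asarray(X)@k["R"].T+k["t"])@k["camera_matrix"].T
    return q[...,:2]/q[...,2:]
E
python3 - <<'E'
from h import *
for c in("top","side"):
    d=np.load(f"pics/{c}0.npy");P=cloud(c,d);img=cv2.imread(f"pics/{c}0.png")
    box=(P[...,0]>.42)&(P[...,0]<.7)&(P[...,1]>-.23)&(P[...,1]<.19)&(d>0)
    z=P[...,2]
    tab=box&(abs(z)<.006);print(c,"table z",np.median(z[tab]))
    m=box&(z>.010)
    m=m.astype(np.uint8);n,l,s,ce=cv2.connectedComponentsWithStats(m);i=1+s[1:,4].argmax()
    b=(l==i)
    pts=P[b&(z<.03)][:,:2].astype(np.float32)*1000
    if c=="top": print("rect",cv2.minAreaRect(pts), cv2.minAreaRect(P[b&(z<.03)&(cv2.erode(b.astype(np.uint8),np.ones((3,3)))>0)][:,:2].astype(np.float32)*1000))
    for lo,hi in((.04,.06),(.06,.075),(.075,.09),(.09,.12)):
        mm=(b&(z>lo)&(z<hi)).astype(np.uint8);n,l2,s,_=cv2.connectedComponentsWithStats(mm)
        for j in range(1,n):
            if s[j,4]>5:q=P[l2==j];print(lo,s[j,4],np.round(q.mean(0),3),np.round(q.min(0),3),np.round(q.max(0),3))
    u0,v0,w,h=(265,140,160,100) if c=="top" else (250,150,110,120)
    cv2.imwrite(f"pics/{c}crop.png",cv2.resize(img[v0:v0+h,u0:u0+w],None,fx=5,fy=5,interpolation=cv2.INTER_CUBIC))
E
```

```text
top table z 0.00023196091960689104
rect ((578.8297119140625, -7.7856903076171875), (160.57687377929688, 360.607421875), 8.57585334777832) ((578.1136474609375, -7.7185211181640625), (153.47247314453125, 353.1996154785156), 8.570099830627441)
0.04 17 [ 0.625 -0.094  0.055] [ 0.619 -0.1    0.05 ] [ 0.631 -0.088  0.059]
0.04 21 [ 0.615 -0.056  0.055] [ 0.607 -0.068  0.041] [ 0.622 -0.047  0.06 ]
0.04 741 [ 0.54  -0.026  0.05 ] [ 0.494 -0.185  0.041] [0.611 0.157 0.06 ]
0.04 6 [ 0.603 -0.04   0.054] [ 0.599 -0.044  0.045] [ 0.607 -0.038  0.06 ]
0.04 14 [0.594 0.11  0.045] [0.591 0.101 0.041] [0.598 0.119 0.05 ]
0.04 8 [0.575 0.076 0.049] [0.574 0.065 0.041] [0.577 0.086 0.06 ]
0.04 7 [0.578 0.051 0.054] [0.575 0.042 0.047] [0.579 0.059 0.059]
0.06 69 [ 0.621 -0.071  0.064] [ 0.61  -0.084  0.06 ] [ 0.633 -0.055  0.069]
0.06 26 [ 0.617 -0.039  0.067] [ 0.604 -0.043  0.061] [ 0.631 -0.035  0.071]
0.06 7 [0.62  0.074 0.063] [0.614 0.071 0.06 ] [0.622 0.077 0.073]
0.06 10 [0.594 0.091 0.072] [0.582 0.088 0.061] [0.605 0.094 0.075]
0.06 38 [ 0.538 -0.091  0.064] [ 0.527 -0.104  0.06 ] [ 0.554 -
[... 298 characters left out ...]
0.05 ] [ 0.494 -0.186  0.04 ] [0.634 0.16  0.06 ]
0.04 7 [0.58  0.036 0.052] [0.578 0.029 0.046] [0.58  0.052 0.058]
0.04 244 [0.596 0.098 0.05 ] [0.565 0.089 0.04 ] [0.628 0.119 0.06 ]
0.06 41 [ 0.532 -0.09   0.066] [ 0.521 -0.101  0.06 ] [ 0.543 -0.078  0.075]
0.06 90 [ 0.618 -0.055  0.064] [ 0.602 -0.089  0.06 ] [ 0.633 -0.034  0.07 ]
0.06 6 [0.579 0.033 0.066] [0.579 0.031 0.061] [0.58  0.036 0.073]
0.06 179 [0.596 0.097 0.068] [0.564 0.09  0.06 ] [0.628 0.104 0.075]
0.075 41 [ 0.514 -0.086  0.085] [ 0.499 -0.093  0.076] [ 0.527 -0.079  0.09 ]
0.075 309 [0.595 0.073 0.079] [0.565 0.035 0.075] [0.627 0.104 0.083]
0.09 59 [ 0.512 -0.09   0.096] [ 0.499 -0.103  0.09 ] [ 0.527 -0.079  0.103]
```

View pics/topcrop.png

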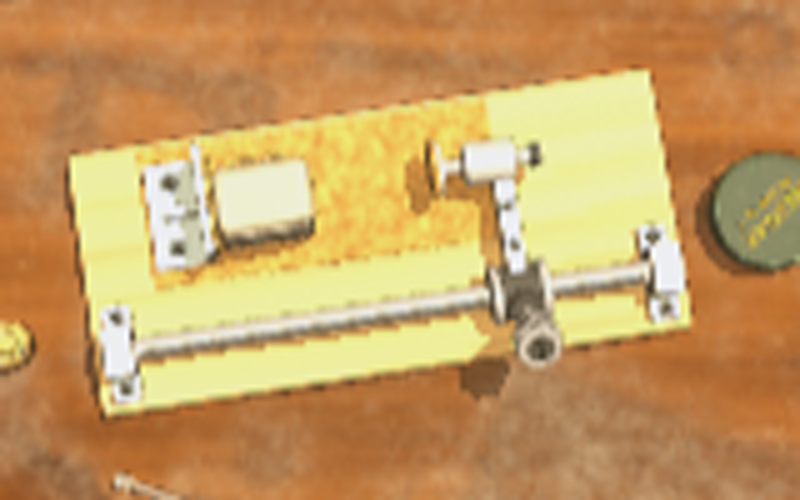

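View pics/sidecrop.png

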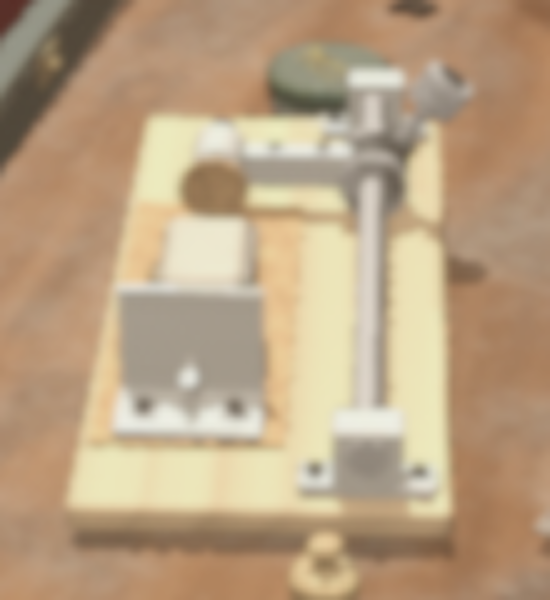

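Top crop: the cradle edges are clean. The collar is at about (520,290), the head below it at (540,340), the pad face at (433,165) and the clock's right side at x≈312. The depth rectangle of 160.6 x 360.6 mm matches the board. Now I'll measure in the cradle frame and check IK.

```bash
cat >> h.py <<'E'
yaw=np.deg2rad(8.57);C=np.array([.5788,-.0078,0])
Rc=np.array([[np.cos(yaw),-np.sin(yaw),0],[np.sin(yaw),np.cos(yaw),0],[0,0,1]])
s35,c35=np.sin(np.deg2rad(35)),np.cos(np.deg2rad(35))
AX=np.array([-s35,0,c35])   # screw axis, cradle frame
def W(p): return C+Rc@np.asarray(p,float)
def head(yc,out=0): return np.array([-.045,yc,.042])+AX*(.056+out)
def ori(a): # closing direction at angle a (right-handed about outward axis) from cradle y
    e1=np.array([0,1,0.]);e2=np.cross(AX,e1)
    y=np.cos(a)*e1+np.sin(a)*e2;z=-AX
    return Rc@np.column_stack([np.cross(y,z),y,z])
def pose(yc,a,out): return W(head(yc,out)),ori(a)
E
python3 - <<'E'
from h import *
for c in("top","side"):
    d=np.load(f"pics/{c}0.npy");Q=(cloud(c,d)-C)@Rc;Q=Q[d>0]
    def sel(x,y,z): return Q[(Q[:,0]>x[0])&(Q[:,0]<x[1])&(Q[:,1]>y[0])&(Q[:,1]<y[1])&(Q[:,2]>z[0])&(Q[:,2]<z[1])]*1000
    def ext(n,q): print(c,n,len(q),np.round(np.percentile(q,[2,50,98],axis=0),1).tolist() if len(q) else '')
    ext("head",sel((-.11,-.055),(-.12,-.03),(.078,.12)))
    ext("collar",sel((-.062,-.028),(-.12,-.03),(.05,.062)))
    ext("rod",sel((-.07,-.02),(0,.14),(.044,.053)))
    ext("blkR",sel((-.07,-.02),(-.19,-.14),(.05,.06)))
    ext("blkL",sel((-.07,-.02),(.14,.19),(.05,.06)))
    ext("pad",sel((.01,.06),(-.045,-.015),(.045,.075)))
    ext("clocktop",sel((-.02,.05),(.02,.099),(.076,.084)))
    ext("clockside",sel((-.02,.05),(.02,.06),(.03,.075)))
    ext("endstop",sel((-.03,.06),(.085,.12),(.03,.075)))
q0=manip.current_qpos()
for y in(-.075,.005):
  for a in np.arange(-3.2,3.2,.4):
    q=manip.inverse_kinematics(*pose(y,a,-.017)); q2=manip.inverse_kinematics(*pose(y,a,.08))
    print(y,round(a,1),None if q is None else np.round(q,2), q2 is not None)
E
```

```text
top head 84 [[-91.4, -87.6, 88.3], [-78.3, -74.5, 95.8], [-63.4, -63.2, 103.7]]
top collar 121 [[-60.5, -114.1, 50.2], [-43.6, -74.2, 56.6], [-29.6, -41.3, 61.4]]
top rod 196 [[-51.8, 3.2, 44.4], [-45.8, 68.8, 47.7], [-39.0, 135.3, 52.5]]
top blkR 64 [[-59.6, -170.7, 50.2], [-45.6, -161.2, 54.1], [-31.5, -148.9, 58.4]]
top blkL 63 [[-59.3, 146.9, 50.5], [-44.3, 163.2, 54.4], [-31.3, 172.1, 59.2]]
top pad 38 [[16.6, -44.1, 47.3], [30.4, -36.2, 63.1], [46.6, -33.7, 71.0]]
top clocktop 254 [[7.5, 39.2, 76.3], [27.7, 66.1, 79.6], [46.7, 97.8, 83.2]]
top clockside 19 [[6.9, 37.7, 35.0], [8.6, 45.7, 63.9], [44.8, 57.8, 74.9]]
top endstop 60 [[1.0, 88.1, 30.6], [29.8, 101.3, 46.1], [57.0, 118.7, 74.7]]
side head 98 [[-91.2, -82.4, 81.2], [-76.5, -69.0, 91.6], [-64.3, -61.7, 101.6]]
side collar 98 [[-60.1, -94.3, 50.4], [-44.9, -68.4, 56.7], [-30.0, -56.0, 61.7]]
side rod 198 [[-51.2, 2.7, 44.4], [-45.3, 75.3, 48.1], [-38.9, 137.9, 50.4]]
side blkR 49 [[-60.4, -171.5, 50.2], [-46.9, -158.4, 53.4], [-31.0, -152.8, 55.4]]
side blkL 97 [[-59.5, 153.0, 50.1], [-45.1, 166.8, 53.8], [-30.6, 175.4,
[... 1250 characters left out ...]
0.23 -0.87] True
0.005 -2.4 [-0.25  0.32  2.29  1.76  0.23 -1.27] True
0.005 -2.0 [-0.25  0.32  2.29  1.76  0.23 -1.67] True
0.005 -1.6 [-0.25  0.32  2.29  1.76  0.23 -2.07] True
0.005 -1.2 [-0.25  0.32  2.29  1.76  0.23 -2.47] True
0.005 -0.8 None True
0.005 -0.4 None True
0.005 -0.0 [-0.25  0.32  2.29  1.76  0.23  2.61] True
0.005 0.4 [-0.25  0.32  2.29  1.76  0.23  2.21] False
0.005 0.8 [-0.25  0.32  2.29  1.76  0.23  1.81] True
0.005 1.2 [-0.25  0.32  2.29  1.76  0.23  1.41] True
0.005 1.6 [-0.25  0.32  2.29  1.76  0.23  1.01] True
0.005 2.0 [-0.25  0.32  2.29  1.76  0.23  0.61] True
0.005 2.4 [-0.25  0.32  2.29  1.76  0.23  0.21] True
0.005 2.8 [-0.25  0.32  2.29  1.76  0.23 -0.19] True
```

```bash
python3 - <<'E'
from h import *
Y=-.075;a=2.5
manip.set_gripper(.65,effort=50)
manip.move_ptp(*pose(Y,a,.09)); print(np.round(manip.current_qpos(),2),manip.current_time())
f0=manip.current_force()
manip.move_l(pose(Y,a,-.015)[0],max_speed=.1)
f1=manip.current_force()
p,d=manip.grab_frame("top");p2,_=manip.grab_frame("side")
A=p[140:240,290:420];B=p2[110:240,250:380]
cv2.imwrite("pics/g1.png",np.hstack([cv2.resize(A,(390,300)),cv2.resize(B,(390,300))])[:,:,::-1])
print(Rc.T@f0,Rc.T@f1,manip.current_time(),np.round(Rc.T@(manip.current_ee_pos()-C),4))
E
```

```text
[-0.56  0.06  2.28  0.92  0.49  0.74] 2.9167
[ 0.10574417 -0.71368499  0.27980263] [ 0.4924536  -0.55048727  0.93261655] 4.2167 [-0.0685 -0.0752  0.076 ]
```

View pics/g1.png

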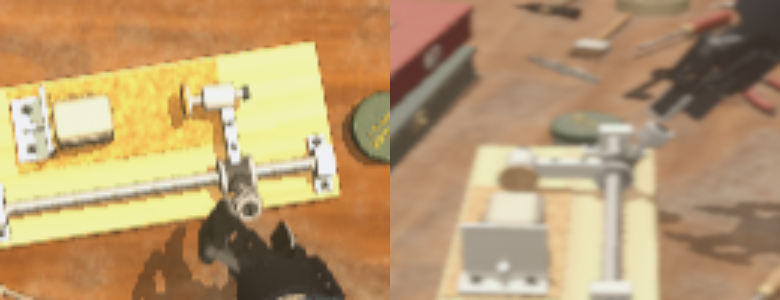

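The crop shows the head at about (245,205) and the dark finger ends near (215,220) and (285,235). Before closing I'll check the seating with depth in the tool frame.

```bash
python3 - <<'E'
from h import *
p,d=manip.grab_frame("top");p2,d2=manip.grab_frame("side")
T=manip.current_ee_pos();R=manip.current_tcp_rot()
out=[]
for c,im,dd in(("top",p,d),("side",p2,d2)):
    im=im.copy();u,v=proj(c,T).astype(int)
    L=im[v-40:v+40,u-40:u+40];L=cv2.resize(L,(400,400),interpolation=cv2.INTER_CUBIC)
    off=np.array([u-40,v-40])
    for X,col in((T,(255,0,0)),(T-.015*R[:,2],(0,255,0)),(T-.015*R[:,2]+.03*R[:,1],(0,0,255)),(T-.015*R[:,2]-.03*R[:,1],(255,0,255))):
        q=((proj(c,X)-off+.5)*5).astype(int);cv2.circle(L,tuple(map(int,q)),4,col,-1)
    out.append(L)
    Q=(cloud(c,dd)-T)@R;m=(dd>0)&(abs(Q[...,0])<.02)&(abs(Q[...,1])<.07)&(Q[...,2]>-.06)&(Q[...,2]<.01)
    Q=Q[m]*1000
    for lo in range(-60,60,10):
        q=Q[(Q[:,1]>=lo)&(Q[:,1]<lo+10)]
        if len(q)>2:print(c,lo,len(q),"zmax",np.round(np.percentile(q[:,2],[5,95])),"x",np.round(np.percentile(q[:,0],[5,95])))
cv2.imwrite("pics/g2.png",np.hstack(out)[:,:,::-1])
E
```

```text
top -50 5 zmax [-58. -53.] x [1. 8.]
top -40 10 zmax [-57. -45.] x [ 7. 11.]
top -20 12 zmax [-25. -12.] x [-2.  6.]
top -10 39 zmax [-29.  -5.] x [-7. 13.]
top 0 25 zmax [-27. -18.] x [-10.  12.]
top 10 5 zmax [-25. -21.] x [-7.  9.]
top 20 24 zmax [-58. -45.] x [-9. 11.]
top 30 3 zmax [-56. -50.] x [ 7. 11.]
side -50 18 zmax [-60. -51.] x [-6.  6.]
side -40 41 zmax [-58. -43.] x [-10.  11.]
side -20 22 zmax [-24.  -6.] x [-6.  4.]
side -10 65 zmax [-26.   3.] x [-12.   9.]
side 0 23 zmax [-26.   8.] x [-12.   7.]
side 20 45 zmax [-59. -43.] x [-9.  9.]
side 30 11 zmax [-59. -46.] x [-10.   7.]
```

View pics/g2.png

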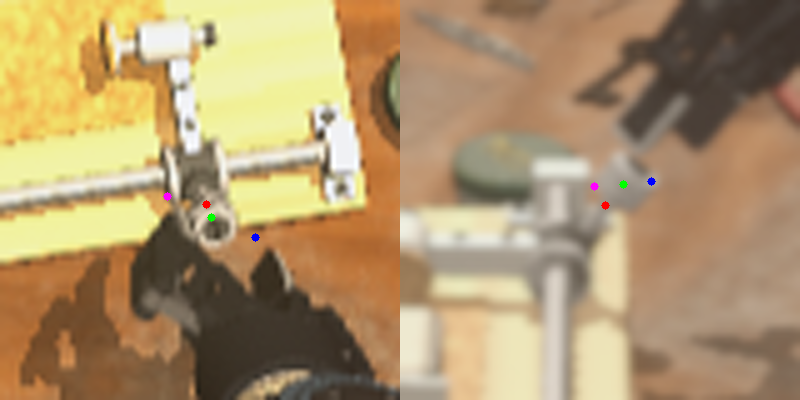

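The picture shows the finger ends well short of the head: the green dot (the expected grasp point) is on the head, but the dark tips end near (165,220) and (265,255) in the top crop and (620,140) in the side crop. I'll quantify how far the tips are from the nominal TCP.

```bash
python3 - <<'E'
from h import *
T=manip.current_ee_pos();R=manip.current_tcp_rot();print("width",manip.current_grip_width(),np.round(Rc.T@(T-C),4),np.round(R,2).tolist())
print("z axis err",np.round(R-ori(2.5),3).tolist())
for c in("top","side"):
    p,d=manip.grab_frame(c);Pc=cloud(c,d);Q=(Pc-T)@R*1000
    g=p.astype(int).max(-1)
    m=(d>0)&(abs(Q[...,0])<60)&(abs(Q[...,1])<80)&(Q[...,2]>-150)&(Q[...,2]<10)&(((Pc-C)@Rc)[...,2]>.03)
    q=Q[m]
    for z in range(-150,10,8):
        k=q[(q[:,2]>=z)&(q[:,2]<z+8)]
        if len(k):print(c,z,len(k),"y",np.histogram(k[:,1],np.arange(-80,81,10))[0].tolist(),"x",np.round(np.percentile(k[:,0],[3,97])))
E
```

```text
width 0.6503508876796206 [-0.0685 -0.0751  0.0759] [[0.74, -0.37, 0.57], [-0.49, -0.87, 0.09], [0.46, -0.34, -0.82]]
z axis err [[-0.0, 0.0, 0.0], [0.0, -0.0, -0.0], [0.001, 0.0, 0.0]]
top -150 94 y [5, 33, 14, 19, 5, 5, 7, 0, 0, 0, 0, 0, 0, 4, 2, 0] x [-10.  18.]
top -142 59 y [3, 12, 6, 3, 4, 10, 8, 0, 0, 0, 0, 0, 0, 11, 2, 0] x [-10.  19.]
top -134 36 y [0, 10, 6, 1, 1, 9, 3, 0, 0, 0, 0, 0, 2, 3, 1, 0] x [-10.  19.]
top -126 45 y [0, 14, 1, 0, 2, 11, 1, 0, 3, 3, 2, 0, 0, 7, 1, 0] x [-9. 18.]
top -118 54 y [0, 9, 3, 0, 18, 7, 0, 0, 1, 4, 3, 0, 2, 6, 1, 0] x [-8. 18.]
top -110 40 y [0, 3, 5, 0, 12, 8, 1, 0, 0, 2, 1, 0, 5, 3, 0, 0] x [-5. 17.]
top -102 47 y [0, 12, 8, 4, 8, 1, 0, 0, 0, 0, 2, 1, 7, 3, 1, 0] x [-8. 13.]
top -94 35 y [0, 2, 2, 9, 9, 0, 0, 0, 0, 0, 2, 4, 5, 2, 0, 0] x [-5. 13.]
top -86 17 y [0, 0, 1, 1, 2, 0, 0, 0, 0, 0, 11, 2, 0, 0, 0, 0] x [-0. 12.]
top -78 17 y [0, 0, 0, 1, 5, 0, 0, 0, 0, 0, 11, 0, 0, 0, 0, 0] x [-5. 12.]
top -70 20 y [0, 0, 0, 4, 5, 0, 0, 0, 0, 0, 10, 1, 0, 0, 0, 0] x [-5. 11.]
top -62 27 y [0, 0, 0, 5, 7, 0, 0, 0, 0, 0, 13, 2, 0, 0, 0, 0] x [-9. 12.
[... 1319 characters left out ...]
 8.]
side -70 63 y [0, 0, 0, 18, 17, 1, 0, 0, 0, 0, 22, 5, 0, 0, 0, 0] x [-10.  11.]
side -62 50 y [0, 0, 0, 13, 12, 0, 0, 0, 0, 0, 23, 2, 0, 0, 0, 0] x [-10.  10.]
side -54 54 y [0, 0, 0, 8, 19, 1, 0, 0, 0, 0, 23, 3, 0, 0, 0, 0] x [-11.  11.]
side -46 22 y [0, 0, 0, 0, 12, 0, 0, 0, 0, 0, 10, 0, 0, 0, 0, 0] x [-7. 11.]
side -30 37 y [0, 0, 0, 0, 0, 0, 3, 22, 12, 0, 0, 0, 0, 0, 0, 0] x [-11.  11.]
side -22 30 y [0, 0, 0, 0, 0, 0, 9, 19, 2, 0, 0, 0, 0, 0, 0, 0] x [-12.  10.]
side -14 32 y [0, 0, 0, 0, 0, 0, 8, 20, 4, 0, 0, 0, 0, 0, 0, 0] x [-12.  10.]
side -6 6 y [0, 0, 0, 0, 0, 0, 0, 4, 2, 0, 0, 0, 0, 0, 0, 0] x [-3.  1.]
side 2 8 y [0, 0, 0, 0, 0, 0, 0, 7, 1, 0, 0, 0, 0, 0, 0, 0] x [-3.  2.]
```

Both cameras agree that at this opening the fingers end about 41 mm short of the reported TCP, laterally roughly aligned. I'll advance by that measured offset, recheck, and close gently while reading the wrist force.

```bash
cat >> h.py <<'E'
def meas():
    T=manip.current_ee_pos();R=manip.current_tcp_rot()
    for c in("top","side"):
        p,d=manip.grab_frame(c);Pc=cloud(c,d);Q=(Pc-T)@R*1000
        m=(d>0)&(abs(Q[...,0])<25)&(abs(Q[...,1])<50)&(Q[...,2]>-75)&(Q[...,2]<10)&(((Pc-C)@Rc)[...,2]>.06)
        q=Q[m]
        for lo,hi in((-50,-13),(-13,13),(13,50)):
            k=q[(q[:,1]>lo)&(q[:,1]<hi)]
            if len(k):print(c,lo,len(k),"y,z 5-95%",np.round(np.percentile(k[:,1:],[3,97],axis=0),1).tolist())
E
python3 - <<'E'
from h import *
meas()
T=manip.current_ee_pos();R=manip.current_tcp_rot()
manip.move_l(T+.034*R[:,2]+.002*R[:,1]*0,max_speed=.06)
print("F",np.round(R.T@manip.current_force(),2)); meas()
print(manip.current_time())
E
```

```text
top -50 34 y,z 5-95% [[-44.2, -74.3], [-28.0, -44.3]]
top -13 79 y,z 5-95% [[-12.3, -27.9], [10.0, -8.7]]
top 13 50 y,z 5-95% [[23.8, -73.2], [34.7, -44.5]]
side -50 124 y,z 5-95% [[-43.5, -73.8], [-28.0, -42.8]]
side -13 112 y,z 5-95% [[-11.9, -26.2], [6.8, 7.4]]
side 13 101 y,z 5-95% [[23.3, -73.6], [31.4, -43.5]]
F [ 0.77 -0.64 -1.28]
top -50 36 y,z 5-95% [[-44.4, -72.5], [-13.6, -1.9]]
top -13 101 y,z 5-95% [[-12.3, -62.5], [9.5, -6.9]]
top 13 49 y,z 5-95% [[23.2, -73.7], [35.1, -44.4]]
side -50 114 y,z 5-95% [[-43.8, -73.8], [-28.6, -42.9]]
side -13 92 y,z 5-95% [[-9.8, -59.8], [7.9, -11.8]]
side 13 79 y,z 5-95% [[22.1, -74.2], [32.4, -46.3]]
5.3333
```

```bash
python3 - <<'E'
from h import *
T=manip.current_ee_pos();R=manip.current_tcp_rot()
manip.move_l(T+.003*R[:,2],max_speed=.05)
f0=R.T@manip.current_force();print(np.round(f0,2))
manip.set_gripper(0,effort=20)
print("w",manip.current_grip_width(),manip.current_grip_force(),"dF",np.round(R.T@manip.current_force()-f0,2),"M",np.round(R.T@manip.current_ft_torque(),2))
p,d=manip.grab_frame("top");p2,_=manip.grab_frame("side")
A=p[160:240,330:410];B=p2[130:210,290:370]
cv2.imwrite("pics/g3.png",np.hstack([cv2.resize(A,(400,400),interpolation=cv2.INTER_CUBIC),cv2.resize(B,(400,400),interpolation=cv2.INTER_CUBIC)])[:,:,::-1])
print(manip.current_time())
E
```

```text
[0.03 0.07 0.05]
w 0.2845268669996601 21.024926751852036 dF [ 0.35 17.01 -9.54] M [-2.95 -0.12 -0.08]
6.0667
```

View pics/g3.png

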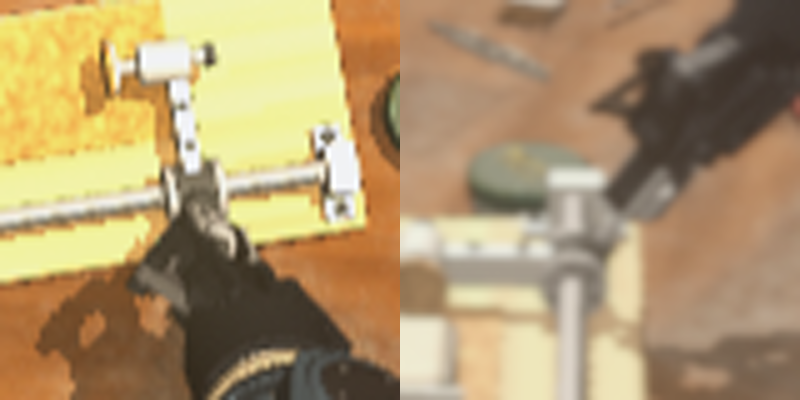

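The fingers are on the head: width 24 mm against the 25 mm head, and both pictures show the head between them. The lateral load of 17 N means the grip is off-centre, so I'll centre by force.

```bash
python3 - <<'E'
from h import *
R=manip.current_tcp_rot();P=manip.current_ee_pos()
for i in range(8):
    f=R.T@manip.current_force();print(np.round(f,1),"M",np.round(R.T@manip.current_ft_torque(),2),round(manip.current_grip_width(),4))
    if abs(f[1])<3 and abs(f[2])<5: break
    P=P+R@np.array([0,np.clip(f[1]*.00006,-.001,.001),np.clip(f[2]*.00004,-.0006,.0006)])
    manip.move_l(P,max_speed=.02);manip.dwell(.1)
print(manip.current_time(),np.round(R.T@(manip.current_ee_pos()-pose(-.075,2.5,-.015+0)[0])*1000,2))
E
```

```text
[ 0.2 17.5 -8.6] M [-3.03 -0.18 -0.01] 0.284
[-0.1 -4.7  5.1] M [ 0.54 -0.19  0.06] 0.2811
[ 1.1 -5.4  1.2] M [ 0.57 -0.29  0.01] 0.2841
[ 0.3 -5.3 -0.2] M [ 0.58 -0.22 -0.02] 0.2819
[ 0.1 -3.3 -1.3] M [ 0.25 -0.13  0.03] 0.2868
[ 0.4 -0.8  0. ] M [-0.23 -0.13 -0.03] 0.279
7.9167 [ 0.26  2.87 36.16]
```

```bash
python3 - <<'E'
from h import *
manip.set_gripper(0,effort=60)
R0=manip.current_tcp_rot();print("F",np.round(R0.T@manip.current_force(),1))
q=np.array(manip.current_qpos());qs=q.copy();np.save("pics/qs.npy",qs)
print(np.round(q,3))
for k in range(1,6):
    q=qs.copy();q[5]=qs[5]-.25*k
    manip.move_j(q);R=manip.current_tcp_rot()
    print(k,round(float(manip.current_qpos()[5]-qs[5]),3),"turn",round(float(np.arctan2((R0.T@R)[1,0],(R0.T@R)[0,0])),3),"F",np.round(Rc.T@manip.current_force(),1),"M",np.round(R.T@manip.current_ft_torque(),2),round(manip.current_grip_width(),3))
print(manip.current_time())
E
```

```text
F [ 0.8 -0.8 -4. ]
[-0.429  0.448  2.194  1.665  0.32   0.052]
1 -0.246 turn -0.246 F [-0.7  0.5  2.4] M [-0.15 -0.21 -0.08] 0.271
2 -0.494 turn -0.494 F [0.1 0.5 1.9] M [-0.04 -0.16 -0.08] 0.268
3 -0.743 turn -0.743 F [-0.3  0.9  3.3] M [ 0.07 -0.07 -0.15] 0.271
4 -0.992 turn -0.992 F [-0.2  1.3  3.4] M [-0.05 -0.04 -0.12] 0.268
5 -1.242 turn -1.242 F [-1.1 -0.1  2.4] M [-0.1  -0.05 -0.14] 0.268
9.8833
```

The screw is turning with about 0.13 Nm, as expected. Next I'll slide the stop in steps.

```bash
python3 - <<'E'
from h import *
P=manip.current_ee_pos();np.save("pics/P.npy",P);e=Rc[:,1]
R=manip.current_tcp_rot()
def rep(s):
    F=np.mean([Rc.T@manip.current_force() for _ in range(10)],0)
    print(s,"F",np.round(F,2),"y",round(float((manip.current_ee_pos()-P)@e*1000),2),round(manip.current_time(),2))
rep(0)
for s in(.005,.03,.06,.067): manip.move_l(P+s*e,attitude=R,max_speed=.05);rep(s)
for c in("top","side"):
    p,d=manip.grab_frame(c);Q=((cloud(c,d)-C)@Rc)[d>0]*1000
    f=lambda x,y,z:Q[(Q[:,0]>x[0])&(Q[:,0]<x[1])&(Q[:,1]>y[0])&(Q[:,1]<y[1])&(Q[:,2]>z[0])&(Q[:,2]<z[1])]
    k=f((12,52),(0,98),(60,71))[:,1];print(c,"y hist",np.histogram(k,np.arange(0,100,4))[0].tolist())
E
```

```text
0 F [-1.11 -0.08  2.45] y 0.0 9.88
0.005 F [-0.5   1.18  2.29] y 5.27 10.13
0.03 F [-0.27 -0.13  2.21] y 30.08 10.78
0.06 F [ 1.96  0.7  -0.45] y 59.98 11.53
0.067 F [ 2.41  0.89 -0.45] y 67.05 11.82
top y hist [10, 8, 10, 3, 0, 0, 5, 14, 4, 2, 0, 0, 1, 0, 0, 0, 0, 1, 1, 0, 0, 0, 0, 1]
side y hist [5, 5, 9, 0, 0, 0, 0, 0, 0, 0, 0, 0, 0, 0, 0, 0, 0, 0, 0, 0, 0, 0, 0, 0]
```

```bash
python3 - <<'E'
from h import *
P=np.load("pics/P.npy");e=Rc[:,1];R=manip.current_tcp_rot()
for s in np.arange(.068,.0775,.001):
    manip.move_l(P+s*e,attitude=R,max_speed=.03)
    F=[]
    for _ in range(8): manip.dwell(.02);F.append(Rc.T@manip.current_force())
    F=np.mean(F,0)
    print(round(s,3),"F",np.round(F,2),"y",round(float((manip.current_ee_pos()-P)@e*1000),2))
p,d=manip.grab_frame("top");p2,_=manip.grab_frame("side")
cv2.imwrite("pics/s1.png",np.hstack([cv2.resize(p[150:210,290:380],(450,300),interpolation=cv2.INTER_CUBIC),cv2.resize(p2[165:245,260:350],(340,300),interpolation=cv2.INTER_CUBIC)])[:,:,::-1])
Q=(cloud("top",d)-C)@Rc*1000
for r in range(172,186): print(r,[(int(u),)+tuple(np.round(Q[r,u,1:]).astype(int)) for u in range(318,352,3)])
print(manip.current_time())
E
```

```text
0.068 F [ 3.57 -0.79 -0.89] y 67.83
0.069 F [ 4.3  -0.09 -1.02] y 69.05
0.07 F [ 5.    0.04 -0.59] y 70.09
0.071 F [ 5.43 -0.49 -0.97] y 71.06
0.072 F [ 5.21 -0.93 -1.51] y 71.97
0.073 F [ 5.15 -1.56 -1.45] y 72.92
0.074 F [ 5.22 -1.69 -1.44] y 73.89
0.075 F [ 5.   -2.06 -1.38] y 74.82
0.076 F [ 5.15 -2.14 -1.36] y 75.77
0.077 F [ 5.12 -2.65 -1.36] y 76.74
172 [(318, np.int64(61), np.int64(82)), (321, np.int64(52), np.int64(77)), (324, np.int64(43), np.int64(83)), (327, np.int64(34), np.int64(67)), (330, np.int64(24), np.int64(23)), (333, np.int64(16), np.int64(55)), (336, np.int64(8), np.int64(63)), (339, np.int64(0), np.int64(65)), (342, np.int64(-12), np.int64(23)), (345, np.int64(-21), np.int64(20)), (348, np.int64(-27), np.int64(60)), (351, np.int64(-39), np.int64(27))]
173 [(318, np.int64(61), np.int64(79)), (321, np.int64(52), np.int64(81)), (324, np.int64(44), np.int64(82)), (327, np.int64(35), np.int64(64)), (330, np.int64(24), np.int64(20)), (333, np.int64(17), np.int64(65)), (336, np.int64(9), np.int64(61)), (339, np.int64(0), np.int64(66)), (342, np.int64(-12), np.int64(2
[... 4545 characters left out ...]
9), np.int64(19)), (333, np.int64(21), np.int64(24)), (336, np.int64(12), np.int64(23)), (339, np.int64(4), np.int64(52)), (342, np.int64(-4), np.int64(55)), (345, np.int64(-15), np.int64(24)), (348, np.int64(-24), np.int64(21)), (351, np.int64(-33), np.int64(21))]
185 [(318, np.int64(66), np.int64(80)), (321, np.int64(58), np.int64(77)), (324, np.int64(49), np.int64(77)), (327, np.int64(40), np.int64(68)), (330, np.int64(30), np.int64(26)), (333, np.int64(21), np.int64(21)), (336, np.int64(12), np.int64(19)), (339, np.int64(5), np.int64(53)), (342, np.int64(-4), np.int64(54)), (345, np.int64(-15), np.int64(23)), (348, np.int64(-24), np.int64(22)), (351, np.int64(-33), np.int64(15))]
15.8583
```

View pics/s1.png

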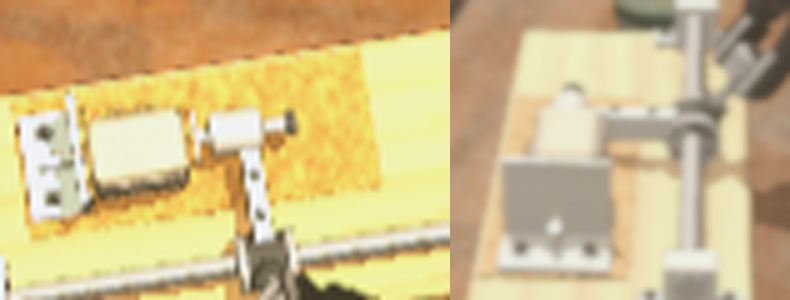

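The pad at (195,135) touches the clock's right side at (187,140), and the clock still stands at the end stop. The force slope of about 0.4 N/mm starting near 71.5–72 mm implies about 5 mm of compression. I'll cross-check with a template match of pad, knob and housing.

```bash
python3 - <<'E'
from h import *
b=manip.grab_frame("top")[0];a=cv2.imread("pics/top0.png")[:,:,::-1]
S=4 # px/mm; rectified plane z=.06, u along -y, v along -x
def rect(im,y0):
    o=W([.07,y0+.03,.06]);src=np.float32([proj("top",W([.07-dx,y0+.03-dy,.06])) for dy,dx in((0,0),(.11,0),(.11,.08),(0,.08))])
    H=cv2.getPerspectiveTransform(src,np.float32([(0,0),(440,0),(440,320),(0,320)]))
    return cv2.warpPerspective(im,H,(440,320),flags=cv2.INTER_CUBIC)
A=rect(a,-.033);B=rect(b,-.033+.0767)
cv2.imwrite("pics/cmp.png",np.vstack([A,B])[:,:,::-1])
ga,gb=[cv2.cvtColor(x,cv2.COLOR_RGB2GRAY) for x in(A,B)]
for X in(ga,gb): print(X[140:175,60:400:8].mean(0).astype(int).tolist())
print(manip.current_time())
E
```

```text
[186, 148, 147, 149, 147, 154, 132, 100, 117, 169, 212, 234, 224, 209, 207, 212, 194, 128, 163, 237, 240, 237, 237, 238, 237, 237, 237, 238, 238, 238, 238, 240, 237, 212, 203, 217, 224, 174, 102, 93, 142, 210, 232]
[238, 238, 239, 239, 239, 239, 238, 238, 239, 237, 207, 164, 176, 215, 233, 225, 205, 172, 193, 236, 242, 241, 241, 241, 241, 241, 241, 241, 241, 241, 241, 245, 238, 202, 195, 215, 218, 218, 223, 230, 173, 109, 110]
15.9083
```

View pics/cmp.png

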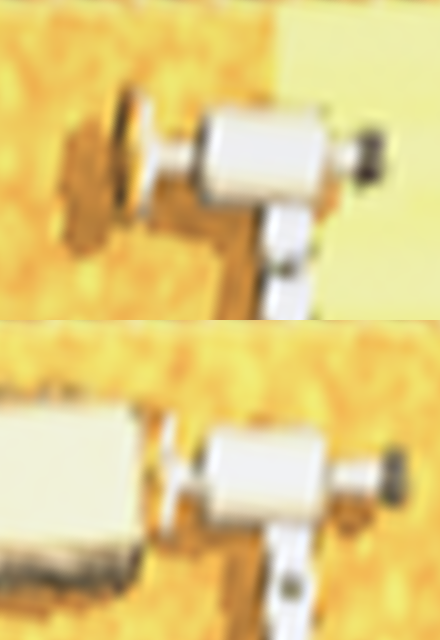

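The rectified comparison (before above, now below) has the housing aligned at x = 205–325. The knob moved from 370 to about 393 and the pad plate from 152 to 172 at 4 px/mm, so compression is about 5–5.7 mm. Tighten now.

```bash
python3 - <<'E'
from h import *
P=manip.current_ee_pos();qs=np.array(manip.current_qpos());R0=manip.current_tcp_rot()
for k in(.4,.8,1.1,1.25,1.3):
    q=qs.copy();q[5]+=k;manip.move_j(q);manip.dwell(.1);R=manip.current_tcp_rot()
    print(k,round(float(manip.current_qpos()[5]-qs[5]),3),"F",np.round(Rc.T@manip.current_force(),1),"Mz",round(float((R.T@manip.current_ft_torque())[2]),3),"dy",np.round(Rc.T@(manip.current_ee_pos()-P)*1000,2),round(manip.current_grip_width(),3))
print(manip.current_time())
E
```

```text
0.4 0.4 F [ 5.4 -2.3 -1. ] Mz 0.151 dy [ 0.02 -0.18  0.02] 0.268
0.8 0.8 F [ 4.  -2.3 -0.8] Mz 0.095 dy [ 0.02 -0.25  0.02] 0.272
1.1 1.1 F [ 3.4 -2.6 -1.1] Mz 0.108 dy [-0.   -0.28  0.  ] 0.268
1.25 1.25 F [ 4.9 -3.5 -0.9] Mz 0.088 dy [-0.03 -0.3  -0.02] 0.27
1.3 1.3 F [ 4.4 -3.3 -1.3] Mz 0.071 dy [-0.02 -0.33  0.01] 0.27
18.25
```

```bash
python3 - <<'E'
from h import *
manip.set_gripper(.65)
T=manip.current_ee_pos();R=manip.current_tcp_rot()
print("F",np.round(Rc.T@manip.current_force(),1))
manip.move_l(T-.13*R[:,2],max_speed=.1);manip.dwell(.3)
b,d=manip.grab_frame("top");b2,_=manip.grab_frame("side")
o=.0437
src=np.float32([proj("top",W([.07-dx,o+.06-dy,.06])) for dy,dx in((0,0),(.14,0),(.14,.18),(0,.18))])
H=cv2.getPerspectiveTransform(src,np.float32([(0,0),(560,0),(560,600),(0,600)]*np.array([.83,.83])))
B=cv2.warpPerspective(b,H,(465,498),flags=cv2.INTER_CUBIC)
B2=cv2.resize(b2[150:250,260:326],(329,498))
cv2.imwrite("pics/end.png",np.hstack([B,B2])[:,:,::-1])
H2=cv2.getPerspectiveTransform(np.float32([proj("top",W([.07-dx,o+.03-dy,.06])) for dy,dx in((0,0),(.11,0),(.11,.08),(0,.08))]),np.float32([(0,0),(440,0),(440,320),(0,320)]))
g=cv2.cvtColor(cv2.warpPerspective(b,H2,(440,320),flags=cv2.INTER_CUBIC),cv2.COLOR_RGB2GRAY)
print(g[140:175,60:400:8].mean(0).astype(int).tolist());print(manip.current_time(),manip.current_force())
E
```

```text
F [-0.3 -0.4 -1. ]
[237, 237, 237, 237, 237, 236, 237, 237, 237, 235, 204, 161, 173, 213, 231, 222, 204, 174, 181, 221, 240, 240, 239, 239, 239, 239, 239, 239, 239, 239, 239, 243, 236, 201, 193, 213, 216, 216, 220, 227, 170, 108, 108]
20.5167 [-0.27900319 -0.55610596  0.94310199]
```

View pics/end.png

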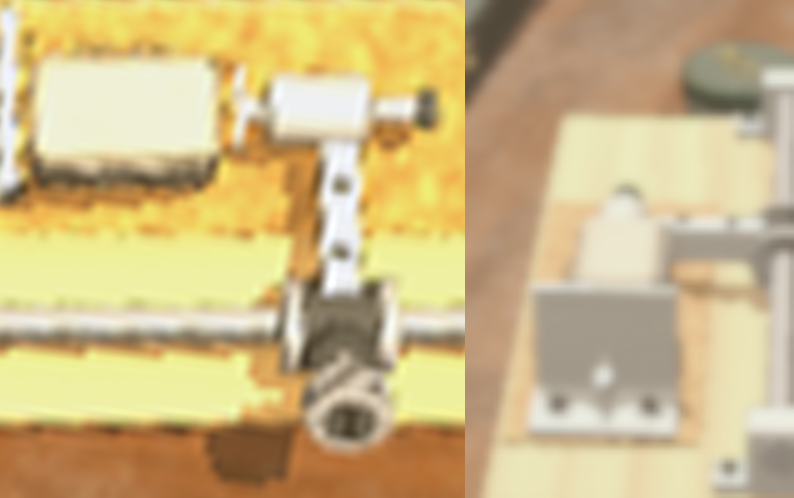

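The stop stayed where it was: the knob at (427,108) and the housing at (270–370,108) are unchanged after release. The pad at (240,105) presses on the upright clock, and the gripper is clear. Handing in.

```bash
python3 -c "
from bench import manip
print(manip.sign_off())"
```

```text
the job is handed in; nothing more can be done
None
```

The job is handed in at about 20.5 s: the screw is turned back tight, the sprung pad is pushed in about 5 mm (5–5.7 mm from force and picture), the stop held on release, the clock stands upright at its end stop, and the gripper is clear; no verdict came back.

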